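Set the cheese cutter's fence and lock it

ROBOT

A 7-joint arm with a two-finger parallel gripper is mounted at the origin on the work surface. World frame = base frame: x ahead of the robot, y to its left, z up, the work surface at z = 0. Lengths are in m, angles in rad, forces in N, time in s.
With the tool pointing down it reaches from about 0.35 to 0.9 m from the base axis. Payload 8.1 kg.
Tool frame: the origin (TCP) lies midway between the tips of the shut fingers; the grasp point (between the pads) lies 19 mm behind it (r.grip_point_offset is the z of the grasp point in the tool frame, in m); z points along the fingers, y is the direction in which the jaws open and shut (so a half turn about z gives the same grasp; the last joint's range is limited). The gripper opens to 85 mm and grips with 20 to 120 N. Pads are 22 mm wide; open, the fingers measure 114 mm over their backs; the gripper's body (76 mm by 85 mm) begins 54 mm behind the grasp point. The pads swing forward as they close: fully open they stand 13 mm farther back than shut.
Start: joints at [-1.388, 0.434, 0.025, 1.573, -0.012, 1.134, -0.075], TCP at [0.176, 0.6, 0.231] pointing down, gripper open.
Joint ranges: [-2.62, 2.62], [-0.44, 2.09], [-1.27, 1.32], [0.08, 2.57], [-1.32, 4.46], [0.12, 2], [-2.74, 2.74]. Speed limits (rad/s): [2.22, 2.22, 3.01, 3.01, 3.14, 3.14, 3.14].

INTERFACE

Orientations are given as [roll, pitch, yaw] about the fixed x, y, z axes, in that order (R = Rz(yaw) Ry(pitch) Rx(roll)).
In Python, from bench import r gives the robot as it stands. The module is installed in compiled form; this text tells all that it offers.
- The arm moves only by the tool apply_moves, never from a script. Its argument "commands" is a list of rows, each an object with "translation": the shift along the tool's x, y, z in m, a list of three; "twist": the turn about the tool's z in degrees; "claw": the gripper command: -1 is fully open, 1 is shut, values between are in proportion. A call has 1 to 20 rows; each row shifts and turns the commanded pose from where the row before left it, along the tool's axes as they then stand; what a row does not reach is not made up. A row lasts 1/12 s, in which the tool goes at most 41.7 mm and 7.16 degrees, less where a joint would pass 70% of its speed; a pose out of reach is approached as far as the arm can. A call is refused whole if a number of a shift passes 0.0417 or a number of a turn 7.16, either way. A call with a gripper value outside its range is refused whole. The fingers move at their own pace and stop on an object; the grip force is fixed at half the most. Time passes only in rows, so rows that do not move let the fingers close. It gives the time, the measured TCP pose, the force and the opening at its end, in the units of the state.
- r.read_state(): the state, without advancing time (a new reading comes with each control period).
- r.grab_frame(name): name is "scene" or "top" or "wrist"; returns a dict with "image" (384x512x3 uint8, red, green, blue), "fx", "fy", "cx", "cy" (pixels), "k1" (the pictures are not rectified: a ray, as slopes to the right and down, at radius r is drawn at 1 + k1 r^2 times it, then the intrinsics apply), "cam_to_world" (4x4, takes a point from camera to world coordinates); the wrist camera has in their place "mount" (4x4, takes a point from camera to tool coordinates, whose origin is the TCP and whose axes are the flange's). Camera axes: x right, y down, z forward; pixel columns grow to the right and rows downward; lengths in m; the calibration is good to about 2 mm. A picture is of the moment at which its call begins: read the wrist's pose just before it. There is no depth.
- r.finish_job(): hands the job in, once; it reports no verdict.
The state is a dict: "t": time; "q": joint angles; "qd": joint speeds; "joint_torque": joint torques, N m; "tool_pos": TCP position; "orientation": TCP orientation; "contact_force": force on the tool from outside, world axes, zero at the start; "ft_torque": the same for the moment, N m; "finger_gap": finger opening in m.
Only numpy, scipy, OpenCV 4.12 (cv2) and the standard library are available. Lean on these libraries where they do the work, as an engineer would, in place of code of your own. Each camera call takes 0.05 s, during which the arm holds its last target. There are 200 camera calls.

TASK

Set the cheese cutter for the next portions: turn its black knob until the black pointer on the fence lines up with the red clip on the scale, then swing the lever of the brass lock ring below the knob clockwise until the ring is firmly tight on its washer. Where it comes tight cannot be seen, so go by the feel of the lever: left slack the setting shakes loose, forced too hard the washer is crushed. Leave the pointer at the clip and the ring tight, let go, and do not disturb the cheeses and the knife.

Things in the scene. Friction and masses are not known exactly. Their poses are not given: they have to be found in the camera images.
- cutter: fixed bench-top wire cheese cutter: 280 x 480 mm steel base, white board (top 45 mm above the table), wire bow 155 mm high at its right end, aluminium gear housing (110 x 85 mm, top 64.5 mm above the table) at its left end. Origin on the table; x runs along the wire, y along the base from the wire (y = -120 mm) to the upright axis of knob and lock ring (x = 0, y = +215 mm), z up.
- knob (a joint): angle of the black knob, rad, growing as it turns clockwise seen from above. Each rad clockwise moves the fence 25 mm towards the wire (the cutter's -y). Friction about 0.12 N m; it stays where it is left.
- knob_grip (a point): on the axis of the round fluted black knob, 15 mm above its underside and 151 mm above the table. The knob is 36 mm in diameter and 26 mm high, its top 162 mm above the table. Its underside is 6 mm or more above everything of the lock ring and its lever.
- lock_ring: round knurled brass lock ring, 50 mm in diameter, 14 mm high, on the 36 mm boss under the knob, with one radial steel lever (8 mm thick) that ends in a black ball. Origin: centre of its underside, 106 to 107.5 mm above the table at first; its x axis points along the lever. It starts slack; clockwise from above draws it down on the washer, 4 mm per rad. Turning the knob does not move it.
- lever_ball (a point): centre of the lever's black ball, 16 mm in diameter, 66 mm from the axis, about 120 mm above the table, sinking with the ring. Pushed there sideways the slack ring takes about 6 N. It meets the washer after 0.25 to 1.55 rad, then the push climbs by about 20 N per rad: from 12 N the ring is tight, 13.5 N is right, above 15 N the washer is crushed. It stays tight when let go.
- boss: steel boss, 36 mm in diameter, 34.5 mm high, that carries a red-brown fibre washer (42 mm in diameter) on its top, under the lock ring. Origin: centre of its foot, 64 mm above the table, on the axis of knob and lock ring. The washer's top is nominally 103 mm above the table, but up to 1.8 mm higher or lower: washers of different thickness and wear are fitted.
- fence_pointer (a point): tip of the 3 mm wide black pointer at the far (+x) end of the steel fence, over the aluminium scale strip, 37 mm above the table; it slides with the fence along the cutter's y.
- mark: red setting clip fixed on the scale strip, 8 mm wide body with a 3 mm wide tongue that points at the pointer's path. Origin: at the strip's top, 32 mm above the table, on the tongue's centre line; its axes are parallel to the cutter's. The pointer is on the mark when its y in this frame is 0. The pointer starts 14 to 38 mm to the +y side of the clip.
- portion: cut piece of cheese, 85 x 42 x 50 mm, on the cutter's board beyond the wire; leave alone
- boxed_cheese: round wooden cheese box, 110 mm in diameter, 36 mm high; leave alone
- washed_cheese: orange round cheese, 90 mm in diameter, 50 mm high; leave alone
- cheese_block: yellow block of cheese, 150 x 90 x 75 mm; leave alone
- knife: cheese knife lying flat, 270 mm long, 20 mm high; leave alone
- goat_cheese: small white goat cheese, 60 mm in diameter, 45 mm high, on the board behind the fence; leave alone

How it is judged:
On the way, in this order (a step that is already met when the one before it is completed fails the run):
1. with the lock ring still slack, the knob is turned until the fence's pointer stands at the red clip (within 2.5 mm) (y of fence_pointer in the frame of mark between -0.0025 and 0.0025 m and contact force between lock_ring and boss below 2 N), for 0.2 s.
2. the lock ring is screwed down tight: it bears on the washer with more than 75 N (about 12 N at the lever's ball) (contact force between lock_ring and boss above 75 N), for 0.2 s.
At the end, for the whole second after the job is handed in: The fence's pointer stands within 2.5 mm of the red clip's centre line, the knob is at rest, and the lock ring bears on the washer with more than 75 N (y of fence_pointer in the frame of mark between -0.0025 and 0.0025 m and contact force between lock_ring and boss above 75 N and velocity of joint knob between -0.05 and 0.05 rad/s); the robot touches nothing.
It fails at once if the lock ring is overtightened: more than 160 N on the washer (over 15 N at the lever's ball) (contact force between lock_ring and boss above 160 N).
It fails at once if a cheese or the knife is moved by more than 20 mm (distance of any of portion, boxed_cheese, washed_cheese, cheese_block, knife, goat_cheese from where it was at the start of the episode above 0.02 m).
It also fails if it takes over 51 s, if anything falls off the work surface, if the arm or the gripper's body presses on something with over 40 N, if the wrist force passes 120 N, or if a joint passes its speed limit or range.

## Working session

There is one attempt and no reset: what is moved stays moved. The work goes in short steps, Python scripts to look and compute and a tool call to move; the robot and the scene stay as the last step left them, time stands still between calls to the robot, and variables do not carry over. Pictures are saved under pics/ and viewed, on a budget of 10 in all, crops included, one or two more only if the job needs it, and the job is handed in when it is done.

Besides the shell and the picture viewer there is one more tool, called by a JSON object that holds its "api" and its "payload", one argument or row to a line. apply_moves: Moves the arm, as the interface text tells. Its arguments: {"type":"object","properties":{"commands":{"type":"array"}},"required":["commands"]}

```bash
mkdir -p pics; cat > h.py <<'E'
import numpy as np, cv2
from bench import r
def save(n,f,crop=None,s=1):
    im=f["image"][:,:,::-1]
    if crop: a,b,c,d=crop; im=im[b:d,a:c]
    if s!=1: im=cv2.resize(im,None,fx=s,fy=s,interpolation=cv2.INTER_CUBIC)
    cv2.imwrite("pics/"+n,im)
def Rm(o):
    from scipy.spatial.transform import Rotation as R
    return R.from_euler('xyz',o).as_matrix()
def c2w(f,st=None):
    if "cam_to_world" in f: return np.array(f["cam_to_world"])
    T=np.eye(4);T[:3,:3]=Rm(st["orientation"]);T[:3,3]=st["tool_pos"]
    return T@np.array(f["mount"])
def ray(f,T,u,v):
    x=(u-f["cx"])/f["fx"];y=(v-f["cy"])/f["fy"];rd=np.hypot(x,y);q=rd
    for _ in range(30): q=rd/(1+f["k1"]*q*q)
    s=q/rd if rd>0 else 1
    return T[:3,3],T[:3,:3]@np.array([x*s,y*s,1])
def atz(f,T,u,v,z):
    o,d=ray(f,T,u,v);return o+d*(z-o[2])/d[2]
def proj(f,T,p):
    c=np.linalg.inv(T)@np.append(p,1);x,y=c[0]/c[2],c[1]/c[2];k=1+f["k1"]*(x*x+y*y)
    return np.array([f["fx"]*x*k+f["cx"],f["fy"]*y*k+f["cy"]])
E
python3 - <<'E'
from h import *
st=r.read_state();print(st, r.grip_point_offset)
import pickle
F={}
for n in ["scene","top","wrist"]:
    f=r.grab_frame(n);F[n]=f
    print(n,c2w(f,st).round(3).tolist(),f["fx"],f["cx"],f["cy"],f["k1"])
pickle.dump((st,F),open("f0.pkl","wb"))
save("top0.png",F["top"],s=1.5); 
im=np.hstack([cv2.resize(F[n]["image"][:,:,::-1],(400,300)) for n in ["scene","wrist"]]);cv2.imwrite("pics/sw0.png",im)
E
```

```text
{'t': 0.0, 'q': array([-1.38761416,  0.4352084 ,  0.02497359,  1.57411062, -0.01161025,
        1.13400112, -0.07508825]), 'qd': array([-2.01816211e-04, -8.69234407e-04,  2.56260918e-03,  1.07763716e-03,
        3.36473495e-05, -1.47524545e-03,  1.54371502e-03]), 'joint_torque': array([ 8.02307586e-04, -6.70454693e+01,  1.02517884e+00, -3.16221786e+01,
        1.54906703e-02,  1.21814426e-02,  1.17336975e-05]), 'tool_pos': array([0.17609993, 0.5991426 , 0.2305298 ]), 'orientation': array([-3.14001599e+00,  1.34242774e-04,  2.85574749e+00]), 'contact_force': array([ 0.25559208,  0.50348789, -0.43364693]), 'ft_torque': array([-0.03826986,  0.00125458, -0.03631062]), 'finger_gap': 0.08539177128970923} -0.0187
scene [[0.658, 0.493, -0.569, 1.191], [0.753, -0.442, 0.488, -0.53], [-0.011, -0.749, -0.662, 0.921], [0.0, 0.0, 0.0, 1.0]] 443.2937765475975 263.09725854087526 184.1745945724334 -0.06068391627981237
top [[-0.062, -0.976, 0.208, 0.239], [-0.998, 0.061, -0.013, 0.053], [0.0, -0.209, -0.978, 1.377], [0.0, 0.0, 0.0, 1.0]] 449.4892816683543 250.67547309788162 187.3406333832499 -0.05381403455322563
wrist [[0.281, 0.917, 0.284, 0.104], [0.96, -0.268, -0.085, 0.62], [-0.002, 0.296, -0.955, 0.373], [0.0, 0.0, 0.0, 1.0]] 285.6081883179339 253.7844684124304 193.8946240475156 -0.05948590947184925
```

View pics/top0.png

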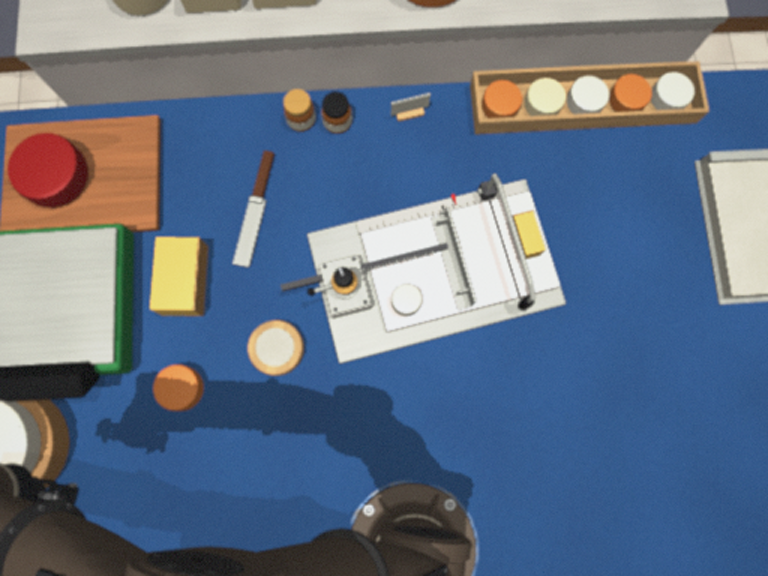

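View pics/sw0.png

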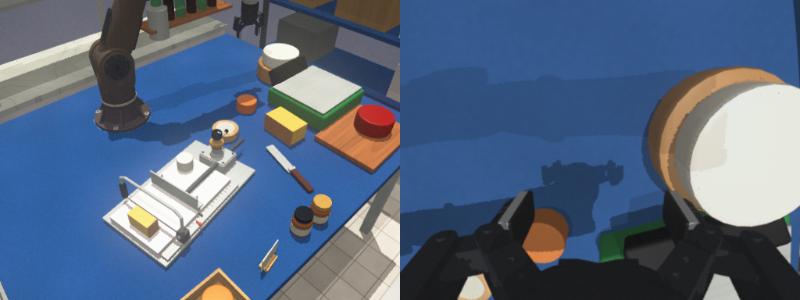

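The top view shows the knob at about (343,275) in the 1.5x picture, the lever ball at about (312,291), the red clip at (453,198) and the pointer near (441,211). The scale lies on the far (+x) side. I'll enlarge the cutter and compute a first pose.

```bash
python3 - <<'E'
from h import *
import pickle
st,F=pickle.load(open("f0.pkl","rb"))
f=F["top"];T=c2w(f)
save("crop1.png",f,(195,110,385,250),4.2)
k=atz(f,T,343/1.5,275/1.5,.162);b=atz(f,T,312/1.5,291/1.5,.12);c=atz(f,T,453/1.5,198/1.5,.036);p=atz(f,T,441/1.5,211/1.5,.037)
print("knob",k,"ball",b,np.hypot(*(b-k)[:2]),"clip",c,"ptr",p)
for u,v in [(308,234),(526,181),(564,303),(341,362)]: print(atz(f,T,u/1.5,v/1.5,.02))
print(F["wrist"]["mount"])
E
```

```text
knob [0.51257539 0.09745101 0.162     ] ball [0.49459806 0.15942775 0.12      ] 0.06453138904243794 clip [ 0.69150237 -0.136094    0.036     ] ptr [ 0.66433704 -0.10851802  0.037     ]
[0.63686029 0.17110059 0.02      ]
[ 0.72560077 -0.2975031   0.02      ]
[ 0.45769415 -0.3467239   0.02      ]
[0.3661242  0.11594968 0.02      ]
[[ 6.20608524e-04 -9.55209425e-01 -2.95930006e-01  7.50208648e-02]
 [ 9.99999619e-01  7.74616569e-04 -4.03178989e-04 -6.19472960e-04]
 [ 6.14352657e-04 -2.95929643e-01  9.55209542e-01 -1.42392971e-01]
 [ 0.00000000e+00  0.00000000e+00  0.00000000e+00  1.00000000e+00]]
```

View pics/crop1.png

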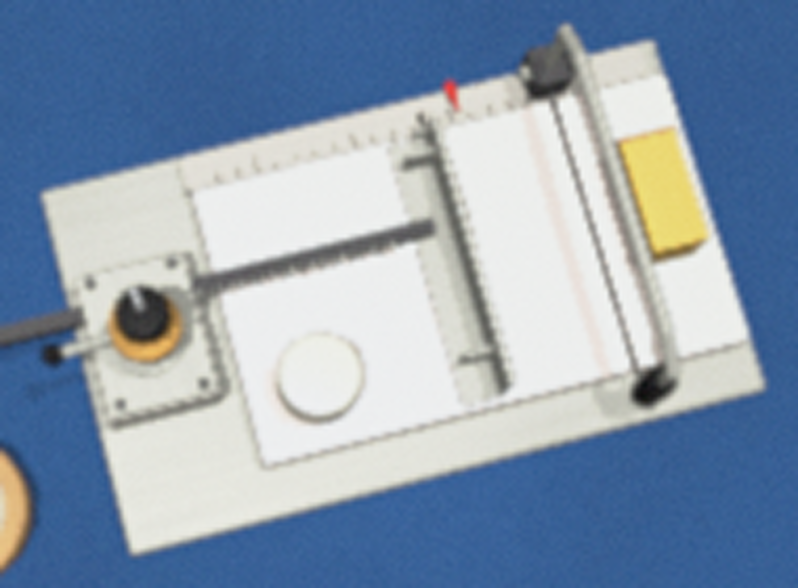

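The enlarged view shows the knob top at (145,308), the lever ball at (53,354), the clip tongue's tip at (457,108) and the pointer at about (424,120). The cutter yaw is about 0.19 rad. I'll move the wrist camera over the scale for a close look.

{"api": "apply_moves", "payload": {
  "commands": [
    {"translation": [0, 0, 0], "twist": 7, "claw": -1},
    {"translation": [0, 0, 0], "twist": 7, "claw": -1},
    {"translation": [0, 0, 0], "twist": 7, "claw": -1},
    {"translation": [0, 0, 0], "twist": 7, "claw": -1},
    {"translation": [0, 0, 0], "twist": 7, "claw": -1},
    {"translation": [0, 0, 0], "twist": 7, "claw": -1},
    {"translation": [0, 0, 0], "twist": 7, "claw": -1},
    {"translation": [0, 0, 0], "twist": 7, "claw": -1},
    {"translation": [0, 0, 0], "twist": 7, "claw": -1},
    {"translation": [-0.03, 0.012, 0], "twist": 0, "claw": -1},
    {"translation": [-0.03, 0.012, 0], "twist": 0, "claw": -1},
    {"translation": [-0.03, 0.012, 0], "twist": 0, "claw": -1},
    {"translation": [-0.03, 0.012, 0], "twist": 0, "claw": -1},
    {"translation": [-0.03, 0.012, 0], "twist": 0, "claw": -1},
    {"translation": [-0.03, 0.012, 0], "twist": 0, "claw": -1},
    {"translation": [-0.03, 0.012, 0], "twist": 0, "claw": -1},
    {"translation": [-0.03, 0.012, 0], "twist": 0, "claw": -1},
    {"translation": [-0.03, 0.012, 0], "twist": 0, "claw": -1},
    {"translation": [-0.03, 0.012, 0], "twist": 0, "claw": -1},
    {"translation": [0, 0, 0], "twist": 0, "claw": -1}
  ]
}}

```text
t: 1.82
tool_pos: [0.3529, 0.3209, 0.2315]
orientation: [3.141, 0.002, 1.748]
contact_force: [0.5, -1.5, 0.5]
finger_gap: 0.0857
```

{"api": "apply_moves", "payload": {
  "commands": [
    {"translation": [-0.03, 0.013, 0], "twist": 0, "claw": -1},
    {"translation": [-0.03, 0.013, 0], "twist": 0, "claw": -1},
    {"translation": [-0.03, 0.013, 0], "twist": 0, "claw": -1},
    {"translation": [-0.03, 0.013, 0], "twist": 0, "claw": -1},
    {"translation": [-0.03, 0.013, 0], "twist": 0, "claw": -1},
    {"translation": [-0.03, 0.013, 0], "twist": 0, "claw": -1},
    {"translation": [-0.03, 0.013, 0], "twist": 0, "claw": -1},
    {"translation": [-0.03, 0.013, 0], "twist": 0, "claw": -1},
    {"translation": [-0.03, 0.013, 0], "twist": 0, "claw": -1},
    {"translation": [-0.03, 0.013, 0], "twist": 0, "claw": -1},
    {"translation": [-0.03, 0.013, 0], "twist": 0, "claw": -1},
    {"translation": [-0.03, 0.013, 0], "twist": 0, "claw": -1},
    {"translation": [-0.03, 0.013, 0], "twist": 0, "claw": -1},
    {"translation": [-0.03, 0.013, 0], "twist": 0, "claw": -1},
    {"translation": [-0.03, 0.013, 0], "twist": 0, "claw": -1},
    {"translation": [-0.03, 0.013, 0], "twist": 0, "claw": -1},
    {"translation": [-0.03, 0.013, 0], "twist": 0, "claw": -1},
    {"translation": [-0.03, 0.013, 0], "twist": 0, "claw": -1},
    {"translation": [0, 0, 0], "twist": 0, "claw": -1},
    {"translation": [0, 0, 0], "twist": 0, "claw": -1}
  ]
}}

```text
t: 3.48
tool_pos: [0.679, -0.163, 0.2303]
orientation: [-3.14, 0.001, 1.753]
contact_force: [-0.2, 0.9, -0.6]
finger_gap: 0.0854
```

```bash
python3 - <<'E'
from h import *
import pickle
st=r.read_state();f=r.grab_frame("wrist");pickle.dump((st,f),open("f1.pkl","wb"))
T=c2w(f,st)
for p in [(.6915,-.136,.036),(.664,-.1085,.037)]: print(proj(f,T,np.array(p)))
u,v=proj(f,T,np.array([.68,-.12,.036])).astype(int)
print(u,v)
save("w1.png",f,(u-75,max(v-60,0),u+75,max(v-60,0)+120),5)
print(u-75,max(v-60,0))
E
```

```text
[268.51748023 150.01773156]
[249.71528329 122.26328868]
261 134
186 74
```

View pics/w1.png

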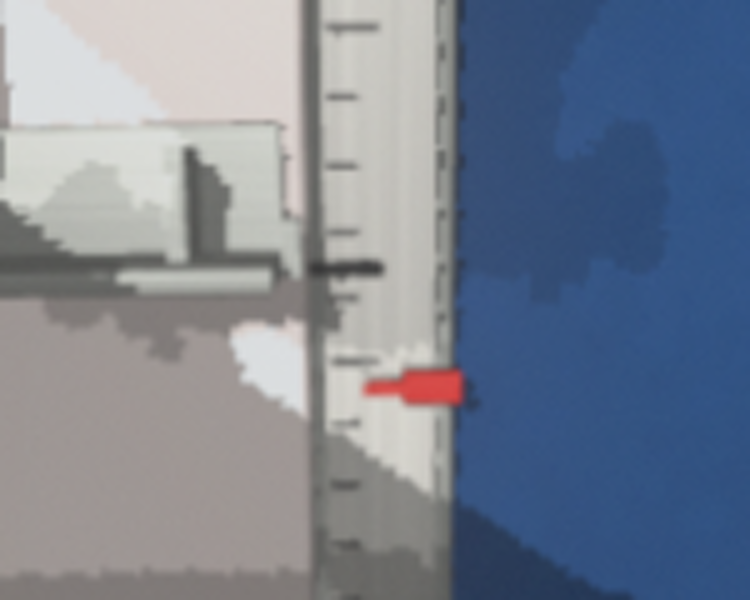

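The scale shows the pointer tip at crop (380,268) and the tongue's tip at (368,387), about 24 px lower in the original picture.

```bash
python3 - <<'E'
from h import *
import pickle
st,f=pickle.load(open("f1.pkl","rb"));T=c2w(f,st)
g=lambda x,y,z:atz(f,T,186+(x+.5)/5-.5,74+(y+.5)/5-.5,z)
# cutter yaw from strip edge (z .032)
a,b=g(452,20,.032),g(455,480,.032);d=(a-b)[:2];d/=np.linalg.norm(d);print("yc",d,np.arctan2(-d[0],d[1]))
for ya in [.187,np.arctan2(-d[0],d[1])]:
  yc=np.array([-np.sin(ya),np.cos(ya)])
  for zp,zc in [(.037,.032),(.038,.034),(.0375,.034)]:
    p,c=g(350,268,zp),g(400,387,zc);print(ya,p,c,(p-c)[:2]@yc)
# tick spacing
print([ (g(350,y,.032)-g(350,27,.032))[:2]@yc for y in (97,166,231,298,361,424,486,545)])
E
```

```text
yc [-0.20902084  0.97791119] 0.21057357477045321
0.187 [ 0.67165001 -0.11273938  0.037     ] [ 0.68860742 -0.13834682  0.032     ] 0.02831359384695951
0.187 [ 0.67163264 -0.11266943  0.038     ] [ 0.68847363 -0.13805863  0.034     ] 0.02807751693168314
0.187 [ 0.67164132 -0.11270441  0.0375    ] [ 0.68847363 -0.13805863  0.034     ] 0.028041536441032425
0.21057357477045321 [ 0.67165001 -0.11273938  0.037     ] [ 0.68860742 -0.13834682  0.032     ] 0.028586251331235726
0.21057357477045321 [ 0.67163264 -0.11266943  0.038     ] [ 0.68847363 -0.13805863  0.034     ] 0.028348500082766983
0.21057357477045321 [ 0.67164132 -0.11270441  0.0375    ] [ 0.68847363 -0.13805863  0.034     ] 0.02831248169540144
[np.float64(-0.015022790579264044), np.float64(-0.03015199153629685), np.float64(-0.04471825496294957), np.float64(-0.06007543142750935), np.float64(-0.07485569881662195), np.float64(-0.08998838987121165), np.float64(-0.10524817847062724), np.float64(-0.12013025442469288)]
```

{"api": "apply_moves", "payload": {
  "commands": [
    {"translation": [0.024, -0.0097, 0], "twist": 0, "claw": -1},
    {"translation": [0.024, -0.0097, 0], "twist": 0, "claw": -1},
    {"translation": [0.024, -0.0097, 0], "twist": 0, "claw": -1},
    {"translation": [0.024, -0.0097, 0], "twist": 0, "claw": -1},
    {"translation": [0.024, -0.0097, 0], "twist": 0, "claw": -1},
    {"translation": [0.024, -0.0097, 0], "twist": 0, "claw": -1},
    {"translation": [0.024, -0.0097, 0], "twist": 0, "claw": -1},
    {"translation": [0.024, -0.0097, 0], "twist": 0, "claw": -1},
    {"translation": [0.024, -0.0097, 0], "twist": 0, "claw": -1},
    {"translation": [0.024, -0.0097, 0], "twist": 0, "claw": -1},
    {"translation": [0.024, -0.0097, 0], "twist": 0, "claw": -1},
    {"translation": [0.022, -0.0097, 0], "twist": 0, "claw": -1},
    {"translation": [0, 0, 0], "twist": 0, "claw": -1},
    {"translation": [0, 0, 0], "twist": 0, "claw": -1}
  ]
}}

```text
t: 4.7
tool_pos: [0.5104, 0.1017, 0.2315]
orientation: [-3.141, -0.002, 1.761]
contact_force: [0.4, -0.0, -0.2]
finger_gap: 0.0851
```

```bash
python3 - <<'E'
from h import *
import pickle
st=r.read_state();f=r.grab_frame("wrist");pickle.dump((st,f),open("f2.pkl","wb"))
T=c2w(f,st)
print(st["tool_pos"],proj(f,T,np.array([.5126,.0975,.162])),proj(f,T,np.array([.4946,.1594,.12])))
save("w2.png",f,s=1.5)
E
```

```text
[0.51037111 0.10165373 0.23146551] [255.32449877 210.33589292] [248.41443739 123.95184823]
```

View pics/w2.png

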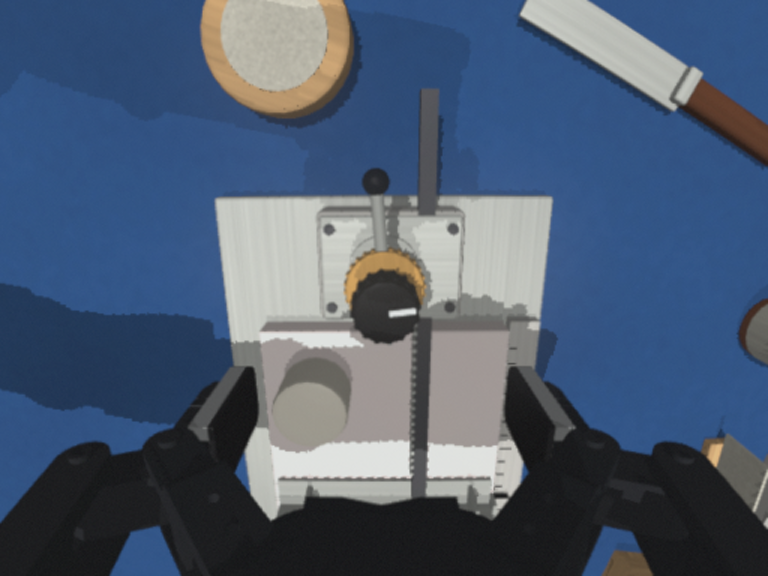

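The close view shows the knob's top circle centred at about (386,306), the lever ball at (376,181) and the white knob mark pointing right.

```bash
python3 - <<'E'
from h import *
import pickle
st,f=pickle.load(open("f2.pkl","rb"));T=c2w(f,st)
k=atz(f,T,386/1.5,306/1.5,.162);b=atz(f,T,376/1.5,181/1.5,.12)
print(k,b,np.hypot(*(b-k)[:2]),np.arctan2(*(b-k)[1::-1]))
d=(k-st["tool_pos"])[:2];ya=st["orientation"][2]
print("tool dx,dy",d@[np.cos(ya),np.sin(ya)],d@[np.sin(ya),-np.cos(ya)])
for s in (-1,1): # apparent width of knob
  print(proj(f,T,k+s*.018*np.array([np.sin(ya),-np.cos(ya),0]))*1.5)
E
```

```text
[0.51313208 0.10300586 0.162     ] [0.49599796 0.16250843 0.12      ] 0.06192038053181 1.8511672972134434
tool dx,dy 0.0008043684788965368 0.002967180242829019
[351.63168213 305.96978797]
[420.35787936 306.01859242]
```

{"api": "apply_moves", "payload": {
  "commands": [
    {"translation": [-0.0015, 0.0025, 0.02], "twist": 0, "claw": -1},
    {"translation": [0, 0, 0.02], "twist": 0, "claw": -1},
    {"translation": [0, 0, 0.02], "twist": 0, "claw": -1},
    {"translation": [0, 0, 0.02], "twist": 0, "claw": -1},
    {"translation": [0, 0, 0.0185], "twist": 0, "claw": -1},
    {"translation": [0, 0, 0], "twist": 0, "claw": -1},
    {"translation": [0, 0, 0], "twist": 0, "claw": 1},
    {"translation": [0, 0, 0], "twist": 0, "claw": 1},
    {"translation": [0, 0, 0], "twist": 0, "claw": 1},
    {"translation": [0, 0, 0], "twist": 0, "claw": 1},
    {"translation": [0, 0, 0], "twist": 0, "claw": 1},
    {"translation": [0, 0, 0], "twist": 0, "claw": 1},
    {"translation": [0, 0, 0], "twist": 0, "claw": 1},
    {"translation": [0, 0, 0], "twist": 0, "claw": 1},
    {"translation": [0, 0, 0], "twist": 0, "claw": 1},
    {"translation": [0, 0, 0], "twist": 0, "claw": 1},
    {"translation": [0, 0, 0], "twist": 0, "claw": 1},
    {"translation": [0, 0, 0], "twist": 0, "claw": 1}
  ]
}}

```text
t: 6.25
tool_pos: [0.5135, 0.0977, 0.1339]
orientation: [-3.14, -0.001, 1.756]
contact_force: [-8.6, -2.5, 12.5]
finger_gap: 0.0345
```

{"api": "apply_moves", "payload": {
  "commands": [
    {"translation": [0, -0.0005, -0.0005], "twist": 0, "claw": 1},
    {"translation": [0, 0, 0], "twist": 3, "claw": 1},
    {"translation": [0, 0, 0], "twist": 3, "claw": 1},
    {"translation": [0, 0, 0], "twist": 3, "claw": 1},
    {"translation": [0, 0, 0], "twist": 3, "claw": 1},
    {"translation": [0, 0, 0], "twist": 3, "claw": 1},
    {"translation": [0, 0, 0], "twist": 0, "claw": 1},
    {"translation": [0, 0, 0], "twist": 0, "claw": 1}
  ]
}}

```text
t: 6.92
tool_pos: [0.513, 0.0976, 0.1339]
orientation: [-3.14, -0.0, 1.494]
contact_force: [-7.0, -1.2, 6.9]
finger_gap: 0.0345
```

```bash
python3 - <<'E'
from h import *
s=r.read_state();print(s["contact_force"],s["ft_torque"],s["tool_pos"],s["orientation"])
E
```

```text
[-6.96680692 -1.16400501  6.92895863] [-0.30864749  1.29436817 -0.11866025] [0.51300281 0.09761709 0.13393922] [-3.13983556e+00 -2.36276088e-04  1.49381758e+00]
```

{"api": "apply_moves", "payload": {
  "commands": [
    {"translation": [0, 0, 0], "twist": 5, "claw": 1},
    {"translation": [0, 0, 0], "twist": 5, "claw": 1},
    {"translation": [0, 0, 0], "twist": 5, "claw": 1},
    {"translation": [0, 0, 0], "twist": 5, "claw": 1},
    {"translation": [0, 0, 0], "twist": 5, "claw": 1},
    {"translation": [0, 0, 0], "twist": 5, "claw": 1},
    {"translation": [0, 0, 0], "twist": 5, "claw": 1},
    {"translation": [0, 0, 0], "twist": 5, "claw": 1},
    {"translation": [0, 0, 0], "twist": 5, "claw": 1},
    {"translation": [0, 0, 0], "twist": 5, "claw": 1},
    {"translation": [0, 0, 0], "twist": 0, "claw": 1},
    {"translation": [0, 0, 0], "twist": 0, "claw": 1},
    {"translation": [0, 0, 0], "twist": 0, "claw": 1}
  ]
}}

```text
t: 8.0
tool_pos: [0.5116, 0.0983, 0.1339]
orientation: [-3.137, 0.003, 0.622]
contact_force: [-14.0, 1.5, 16.8]
finger_gap: 0.0346
```

```bash
python3 - <<'E'
from h import *
import pickle
s=r.read_state();print(s["contact_force"],s["ft_torque"],s["tool_pos"],s["orientation"])
f=r.grab_frame("top");f0=pickle.load(open("f0.pkl","rb"))[1]["top"]
c=lambda f:cv2.resize(f["image"][118:158,275:325,::-1],None,fx=8,fy=8,interpolation=cv2.INTER_CUBIC)
w=r.grab_frame("wrist");pickle.dump((s,w),open("f3.pkl","wb"))
cv2.imwrite("pics/t3.png",np.vstack([np.hstack([c(f0),c(f)]),cv2.resize(w["image"][:,:,::-1],(800,600))[330:]])[:600])
T=c2w(w,s);print(proj(w,T,np.array([.6885,-.138,.034]))*[800/512,600/384])
E
```

```text
[-14.00666293   1.47468333  16.83957735] [-0.0083533   2.55782918 -0.08729728] [0.51163127 0.09833384 0.133885  ] [-3.13735089e+00  2.60339637e-03  6.22143429e-01]
[877.6645203  294.39739986]
```

View pics/t3.png

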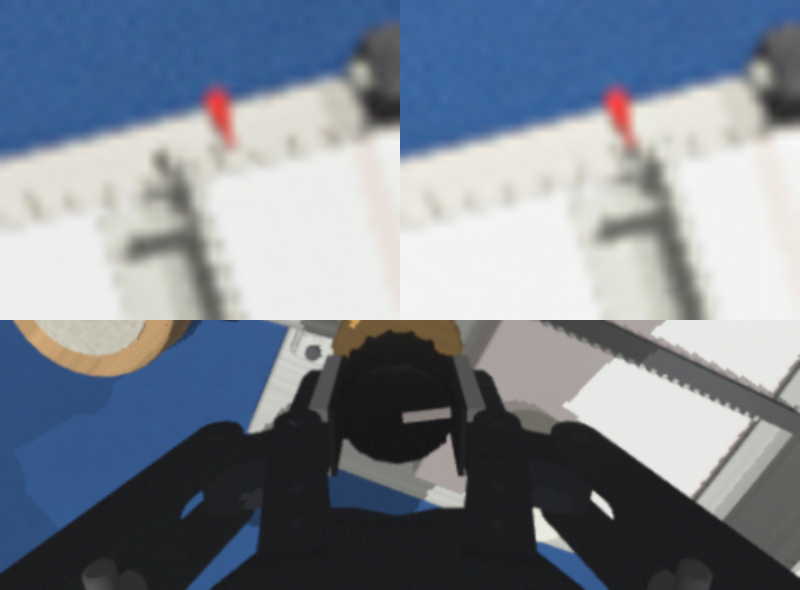

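The fence now stands near the clip, with the pointer touching the tongue's line in the top view, and the white knob mark shows no slip in the grip. I'll let go and check from close by.

{"api": "apply_moves", "payload": {
  "commands": [
    {"translation": [0, 0, 0], "twist": 0, "claw": -1},
    {"translation": [0, 0, 0], "twist": 0, "claw": -1},
    {"translation": [0, 0, 0], "twist": 0, "claw": -1},
    {"translation": [0, 0, 0], "twist": 0, "claw": -1},
    {"translation": [0, 0, 0], "twist": 0, "claw": -1},
    {"translation": [0, 0, -0.028], "twist": 0, "claw": -1},
    {"translation": [0, 0, -0.028], "twist": 0, "claw": -1},
    {"translation": [0, 0, -0.03], "twist": 0, "claw": -1},
    {"translation": [-0.0064, 0.0295, 0], "twist": 0, "claw": -1},
    {"translation": [-0.0064, 0.0295, 0], "twist": 0, "claw": -1},
    {"translation": [-0.0064, 0.0295, 0], "twist": 0, "claw": -1},
    {"translation": [-0.0064, 0.0295, 0], "twist": 0, "claw": -1},
    {"translation": [-0.0064, 0.0295, 0], "twist": 0, "claw": -1},
    {"translation": [-0.0064, 0.0295, 0], "twist": 0, "claw": -1},
    {"translation": [-0.0064, 0.0295, 0], "twist": 0, "claw": -1},
    {"translation": [-0.0064, 0.0295, 0], "twist": 0, "claw": -1},
    {"translation": [-0.0064, 0.0295, 0], "twist": 0, "claw": -1},
    {"translation": [-0.0064, 0.0295, 0], "twist": 0, "claw": -1},
    {"translation": [0, 0, 0], "twist": 0, "claw": -1},
    {"translation": [0, 0, 0], "twist": 0, "claw": -1}
  ]
}}

```text
t: 9.77
tool_pos: [0.6337, -0.1819, 0.219]
orientation: [3.141, 0.001, 0.618]
contact_force: [-0.4, 0.7, -1.3]
finger_gap: 0.0857
```

```bash
python3 - <<'E'
from h import *
import pickle
st=r.read_state();f=r.grab_frame("wrist");pickle.dump((st,f),open("f4.pkl","wb"))
T=c2w(f,st);print(st["tool_pos"])
u,v=proj(f,T,np.array([.683,-.138,.036])).astype(int)
print(u,v,u-50,v-40)
save("w4.png",f,(u-50,v-40,u+50,v+40),8)
E
```

```text
[ 0.63367903 -0.18192627  0.21903709]
246 114 196 74
```

View pics/w4.png

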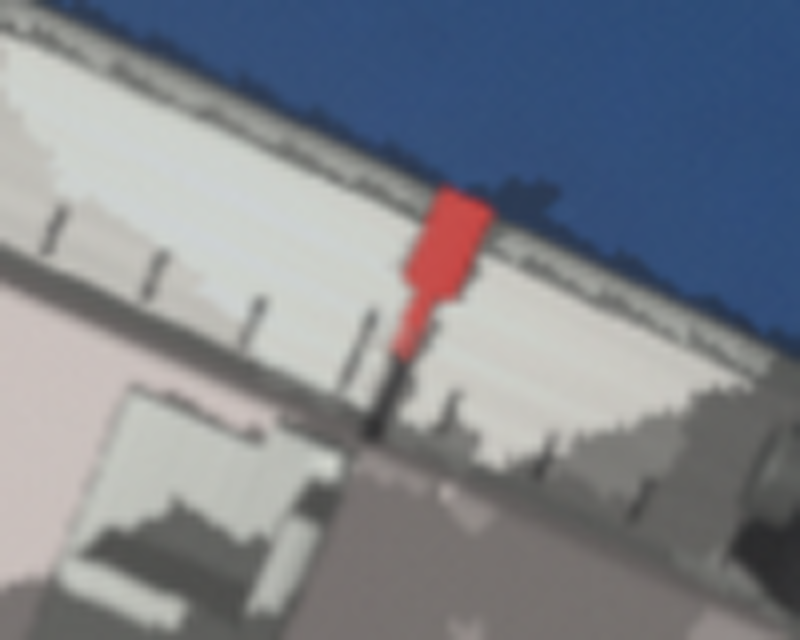

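The pointer (375,432)–(400,365) continues the tongue's line (405,350)–(430,295), so it is within about 0.5 mm. Next comes the lever: I'll close the fingers and go to the counter-clockwise side of the ball.

{"api": "apply_moves", "payload": {
  "commands": [
    {"translation": [0, 0, 0], "twist": -7.05, "claw": 1},
    {"translation": [0, 0, 0], "twist": -7.05, "claw": 1},
    {"translation": [0, 0, 0], "twist": -7.05, "claw": 1},
    {"translation": [0, 0, 0], "twist": -7.05, "claw": 1},
    {"translation": [0, 0, 0], "twist": -7.05, "claw": 1},
    {"translation": [0, 0, 0], "twist": -7.05, "claw": 1},
    {"translation": [0, 0, 0], "twist": -7.05, "claw": 1},
    {"translation": [0, 0, 0], "twist": -7.05, "claw": 1},
    {"translation": [0, 0, 0], "twist": -7.05, "claw": 1},
    {"translation": [0, 0, 0], "twist": -7.05, "claw": 1},
    {"translation": [0, 0, 0], "twist": 0, "claw": 1}
  ]
}}

```text
t: 10.73
tool_pos: [0.6339, -0.1776, 0.2195]
orientation: [3.141, -0.001, 1.86]
contact_force: [0.4, -0.4, 0.1]
finger_gap: -0.0001
```

{"api": "apply_moves", "payload": {
  "commands": [
    {"translation": [0.0368, -0.0084, 0], "twist": 0, "claw": 1},
    {"translation": [0.0368, -0.0084, 0], "twist": 0, "claw": 1},
    {"translation": [0.0368, -0.0084, 0], "twist": 0, "claw": 1},
    {"translation": [0.0368, -0.0084, 0], "twist": 0, "claw": 1},
    {"translation": [0.0368, -0.0084, 0], "twist": 0, "claw": 1},
    {"translation": [0.0368, -0.0084, 0], "twist": 0, "claw": 1},
    {"translation": [0.0368, -0.0084, 0], "twist": 0, "claw": 1},
    {"translation": [0.0368, -0.0084, 0], "twist": 0, "claw": 1},
    {"translation": [0.0368, -0.0084, 0], "twist": 0, "claw": 1},
    {"translation": [0.0368, -0.0084, 0], "twist": 0, "claw": 1},
    {"translation": [0, 0, 0], "twist": 0, "claw": 1},
    {"translation": [0, 0, 0], "twist": 0, "claw": 1}
  ]
}}

```text
t: 11.73
tool_pos: [0.4494, 0.1539, 0.2194]
orientation: [-3.141, -0.001, 1.855]
contact_force: [0.4, 0.0, -0.2]
finger_gap: 0.0
```

{"api": "apply_moves", "payload": {
  "commands": [
    {"translation": [-0.003, 0, 0.028], "twist": 0, "claw": 1},
    {"translation": [0, 0, 0.028], "twist": 0, "claw": 1},
    {"translation": [0, 0, 0.028], "twist": 0, "claw": 1},
    {"translation": [0, 0, 0.027], "twist": 0, "claw": 1},
    {"translation": [0, 0, 0], "twist": 0, "claw": 1},
    {"translation": [0, 0, 0], "twist": 0, "claw": 1}
  ]
}}

```text
t: 12.23
tool_pos: [0.4514, 0.1468, 0.1079]
orientation: [-3.139, 0.001, 1.849]
contact_force: [0.1, -0.7, 0.0]
finger_gap: 0.0002
```

```bash
python3 - <<'E'
from h import *
import pickle
st=r.read_state();f=r.grab_frame("wrist");pickle.dump((st,f),open("f5.pkl","wb"))
T=c2w(f,st);print(st["tool_pos"],st["contact_force"])
print(proj(f,T,np.array([.4945,.1615,.12]))*1.5)
save("w5.png",f,s=1.5)
E
```

```text
[0.45143394 0.14679425 0.10790885] [ 0.0557328  -0.70116315  0.00401232]
[512.58851992 380.12442251]
```

View pics/w5.png

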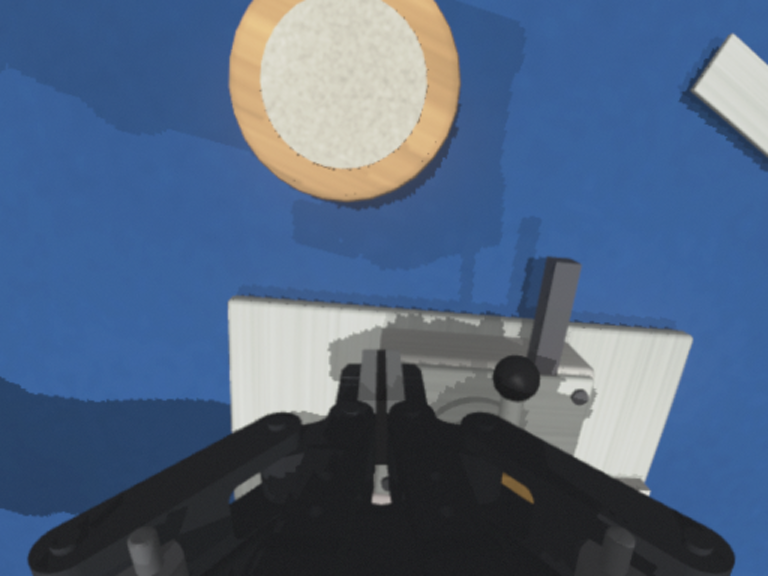

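The ball shows at (517,377), where predicted (513,380), and the closed fingers stand clear on its counter-clockwise side. I'll make contact now.

{"api": "apply_moves", "payload": {
  "commands": [
    {"translation": [0.001, 0.005, 0], "twist": 0, "claw": 1},
    {"translation": [0, 0.005, 0], "twist": 0, "claw": 1},
    {"translation": [0, 0.005, 0], "twist": 0, "claw": 1},
    {"translation": [0, 0.004, 0], "twist": 0, "claw": 1},
    {"translation": [0, 0.003, 0], "twist": 0, "claw": 1},
    {"translation": [0, 0, 0], "twist": 0, "claw": 1},
    {"translation": [0, 0, 0], "twist": 0, "claw": 1}
  ]
}}

```text
t: 12.87
tool_pos: [0.4728, 0.1552, 0.1083]
orientation: [-3.142, 0.0, 1.852]
contact_force: [-0.4, -0.3, 0.2]
finger_gap: 0.0002
```

{"api": "apply_moves", "payload": {
  "commands": [
    {"translation": [0, 0.002, 0], "twist": 0, "claw": 1},
    {"translation": [0, 0.002, 0], "twist": 0, "claw": 1},
    {"translation": [0, 0.002, 0], "twist": 0, "claw": 1},
    {"translation": [0, 0, 0], "twist": 0, "claw": 1},
    {"translation": [0, 0, 0], "twist": 0, "claw": 1}
  ]
}}

```text
t: 13.28
tool_pos: [0.4765, 0.1564, 0.1077]
orientation: [-3.138, -0.0, 1.852]
contact_force: [-5.7, -1.1, 2.1]
finger_gap: 0.0001
```

{"api": "apply_moves", "payload": {
  "commands": [
    {"translation": [0.0017, 0.007, 0.0004], "twist": 6, "claw": 1},
    {"translation": [0.0017, 0.007, 0.0004], "twist": 6, "claw": 1},
    {"translation": [0, 0, 0], "twist": 0, "claw": 1},
    {"translation": [0, 0, 0], "twist": 0, "claw": 1}
  ]
}}

```text
t: 13.62
tool_pos: [0.4899, 0.1632, 0.1069]
orientation: [-3.138, 0.001, 1.643]
contact_force: [-6.0, -0.4, 1.2]
finger_gap: 0.0002
```

```bash
cat > m.py <<'E'
from h import *
s=r.read_state();F=s["contact_force"];p=s["tool_pos"];ya=s["orientation"][2]
d=p[:2]-np.array([.511,.0985]);X=np.array([np.cos(ya),np.sin(ya)]);Y=np.array([np.sin(ya),-np.cos(ya)])
M=s["ft_torque"]
print("t",s["t"],"F",F.round(2),"Ftool x,y",(F[:2]@X).round(2),(F[:2]@Y).round(2),"pos rel axis tool",(d@X).round(4),(d@Y).round(4),"yaw",ya.round(3),"z",p[2].round(4),"M",M.round(2))
E
python3 m.py
```

```text
t 13.6167 F [-6.04 -0.37  1.19] Ftool x,y 0.07 -6.06 pos rel axis tool 0.066 -0.0164 yaw 1.643 z 0.1069 M [-0.13  0.96 -0.04]
```

{"api": "apply_moves", "payload": {
  "commands": [
    {"translation": [0.0014, 0.007, 0.0004], "twist": 6, "claw": 1},
    {"translation": [0.0014, 0.007, 0.0004], "twist": 6, "claw": 1},
    {"translation": [0.0014, 0.007, 0.0004], "twist": 6, "claw": 1},
    {"translation": [0, 0, 0], "twist": 0, "claw": 1},
    {"translation": [0, 0, 0], "twist": 0, "claw": 1}
  ]
}}

```text
t: 14.03
tool_pos: [0.511, 0.1671, 0.1057]
orientation: [-3.139, 0.001, 1.33]
contact_force: [-4.4, 0.2, 1.2]
finger_gap: -0.0002
```

```bash
python3 m.py
```

```text
t 14.0333 F [-4.41  0.21  1.19] Ftool x,y -0.84 -4.33 pos rel axis tool 0.0667 -0.0163 yaw 1.33 z 0.1057 M [ 0.27  0.94 -0.02]
```

{"api": "apply_moves", "payload": {
  "commands": [
    {"translation": [0.0014, 0.007, 0.0004], "twist": 6, "claw": 1},
    {"translation": [0.0014, 0.007, 0.0004], "twist": 6, "claw": 1},
    {"translation": [0.0014, 0.007, 0.0004], "twist": 6, "claw": 1},
    {"translation": [0, 0, 0], "twist": 0, "claw": 1},
    {"translation": [0, 0, 0], "twist": 0, "claw": 1}
  ]
}}

```text
t: 14.45
tool_pos: [0.5318, 0.1647, 0.1046]
orientation: [-3.138, 0.001, 1.017]
contact_force: [-7.2, 3.3, 5.1]
finger_gap: 0.0
```

```bash
python3 m.py
```

```text
t 14.45 F [-7.24  3.34  5.11] Ftool x,y -0.97 -7.91 pos rel axis tool 0.0672 -0.0172 yaw 1.017 z 0.1046 M [ 0.6   1.38 -0.  ]
```

{"api": "apply_moves", "payload": {
  "commands": [
    {"translation": [0.001, 0.0046, 0.0001], "twist": 4, "claw": 1},
    {"translation": [0.001, 0.0046, 0.0001], "twist": 4, "claw": 1},
    {"translation": [0, 0, 0], "twist": 0, "claw": 1},
    {"translation": [0, 0, 0], "twist": 0, "claw": 1},
    {"translation": [0, 0, 0], "twist": 0, "claw": 1}
  ]
}}

```text
t: 14.87
tool_pos: [0.5398, 0.162, 0.1045]
orientation: [-3.137, 0.001, 0.879]
contact_force: [-9.4, 4.5, 6.1]
finger_gap: 0.0001
```

```bash
python3 m.py
```

```text
t 14.8667 F [-9.42  4.46  6.14] Ftool x,y -2.58 -10.1 pos rel axis tool 0.0673 -0.0183 yaw 0.879 z 0.1045 M [ 1.03  1.82 -0.05]
```

{"api": "apply_moves", "payload": {
  "commands": [
    {"translation": [0.0003, 0.0046, 0], "twist": 4, "claw": 1},
    {"translation": [0, 0, 0], "twist": 0, "claw": 1},
    {"translation": [0, 0, 0], "twist": 0, "claw": 1},
    {"translation": [0, 0, 0], "twist": 0, "claw": 1}
  ]
}}

```text
t: 15.2
tool_pos: [0.5436, 0.1603, 0.1045]
orientation: [-3.136, 0.001, 0.81]
contact_force: [-8.9, 8.2, 5.4]
finger_gap: 0.0002
```

```bash
python3 m.py
```

```text
t 15.2 F [-8.93  8.22  5.43] Ftool x,y -0.21 -12.14 pos rel axis tool 0.0672 -0.019 yaw 0.81 z 0.1045 M [1.48 1.74 0.03]
```

{"api": "apply_moves", "payload": {
  "commands": [
    {"translation": [0.0004, 0.0028, 0], "twist": 2.5, "claw": 1},
    {"translation": [0, 0, 0], "twist": 0, "claw": 1},
    {"translation": [0, 0, 0], "twist": 0, "claw": 1},
    {"translation": [0, 0, 0], "twist": 0, "claw": 1}
  ]
}}

```text
t: 15.53
tool_pos: [0.5458, 0.1592, 0.1045]
orientation: [-3.136, 0.001, 0.766]
contact_force: [-7.7, 9.5, 6.0]
finger_gap: -0.0001
```

```bash
python3 m.py; python3 m.py
```

```text
t 15.5333 F [-7.7   9.47  5.97] Ftool x,y 1.02 -12.16 pos rel axis tool 0.0671 -0.0196 yaw 0.766 z 0.1045 M [1.97 1.59 0.03]
t 15.5333 F [-7.7   9.47  5.97] Ftool x,y 1.02 -12.16 pos rel axis tool 0.0671 -0.0196 yaw 0.766 z 0.1045 M [1.97 1.59 0.03]
```

{"api": "apply_moves", "payload": {
  "commands": [
    {"translation": [0, 0, 0], "twist": 0, "claw": 1}
  ]
}}

```text
t: 15.62
tool_pos: [0.5457, 0.1592, 0.1045]
orientation: [-3.136, 0.001, 0.767]
contact_force: [-8.5, 8.9, 5.5]
finger_gap: 0.0002
```

```bash
python3 m.py
```

```text
t 15.6167 F [-8.46  8.94  5.47] Ftool x,y 0.11 -12.3 pos rel axis tool 0.0672 -0.0196 yaw 0.767 z 0.1045 M [1.89 1.78 0.  ]
```

{"api": "apply_moves", "payload": {
  "commands": [
    {"translation": [0.0003, 0.0025, 0], "twist": 0.8, "claw": 1},
    {"translation": [0, 0, 0], "twist": 0, "claw": 1},
    {"translation": [0, 0, 0], "twist": 0, "claw": 1},
    {"translation": [0, 0, 0], "twist": 0, "claw": 1}
  ]
}}

```text
t: 15.95
tool_pos: [0.5476, 0.1579, 0.1045]
orientation: [-3.136, 0.001, 0.753]
contact_force: [-8.7, 8.9, 6.0]
finger_gap: -0.0001
```

```bash
python3 m.py
```

```text
t 15.95 F [-8.71  8.89  5.99] Ftool x,y -0.28 -12.44 pos rel axis tool 0.0673 -0.0183 yaw 0.753 z 0.1045 M [ 2.    1.89 -0.03]
```

{"api": "apply_moves", "payload": {
  "commands": [
    {"translation": [0, 0, 0], "twist": 0, "claw": 1}
  ]
}}

```text
t: 16.03
tool_pos: [0.5476, 0.1578, 0.1045]
orientation: [-3.136, 0.001, 0.753]
contact_force: [-10.1, 10.6, 4.9]
finger_gap: 0.0
```

```bash
python3 m.py
```

```text
t 16.0333 F [-10.12  10.61   4.91] Ftool x,y -0.13 -14.66 pos rel axis tool 0.0673 -0.0183 yaw 0.753 z 0.1045 M [2.1  1.97 0.06]
```

```bash
cat > avg.py <<'E'
from h import *
A=[]
for i in range(16):
    s=r.read_state();A.append(np.r_[s["contact_force"],s["ft_torque"]]);r.grab_frame("top")
A=np.array(A);ya=s["orientation"][2];m=A.mean(0)
X=np.array([np.cos(ya),np.sin(ya)]);Y=np.array([np.sin(ya),-np.cos(ya)])
print("t",s["t"],"Fx,Fy",m[:2]@X,m[:2]@Y,"Fz",m[2],"sd Fy",(A[:,:2]@Y).std(),"M x,y",m[3:5]@X,m[3:5]@Y,(A[:,3:5]@X).std(),m[5])
print((A[:,:2]@Y).round(1))
E
python3 avg.py
```

```text
t 16.7833 Fx,Fy 0.2518533446835871 -13.62348659918943 Fz 5.37665969322182 sd Fy 0.5144921374706791 M x,y 2.815941806403126 0.054365681039978186 0.08139453936888784 0.007973739181164901
[-14.7 -13.3 -13.5 -14.6 -13.9 -13.8 -14.1 -13.1 -13.2 -14.1 -13.  -13.1
 -13.2 -13.2 -13.8 -13.6]
```

The mean push is 13.6 N (standard error about 0.13 N), right at the target. I'll back off, check the force zero, and lift.

{"api": "apply_moves", "payload": {
  "commands": [
    {"translation": [0, -0.006, 0], "twist": 0, "claw": 1},
    {"translation": [0, -0.01, 0], "twist": 0, "claw": 1},
    {"translation": [0, -0.015, 0], "twist": 0, "claw": 1},
    {"translation": [0, 0, 0], "twist": 0, "claw": 1},
    {"translation": [0, 0, 0], "twist": 0, "claw": 1},
    {"translation": [0, 0, 0], "twist": 0, "claw": 1}
  ]
}}

```text
t: 17.33
tool_pos: [0.5296, 0.1765, 0.1051]
orientation: [3.141, -0.0, 0.748]
contact_force: [0.8, 0.1, 0.5]
finger_gap: -0.0001
```

```bash
python3 avg.py
```

```text
t 18.0833 Fx,Fy 0.1902297010370621 0.03310572219266203 Fz -0.04570761131825454 sd Fy 0.38883146953925446 M x,y 0.006053201980736577 0.01792908804285218 0.02547597488054126 -0.00713251073495804
[ 0.5 -0.1 -0.4 -0.1  0.5  0.1  0.2  0.   0.6 -0.8 -0.7  0.   0.3  0.
  0.4  0. ]
```

{"api": "apply_moves", "payload": {
  "commands": [
    {"translation": [0, 0, -0.028], "twist": 0, "claw": 1},
    {"translation": [0, 0, -0.028], "twist": 0, "claw": 1},
    {"translation": [0, 0, -0.028], "twist": 0, "claw": 1},
    {"translation": [0, 0, -0.03], "twist": 0, "claw": 1},
    {"translation": [-0.0167, 0.0332, 0], "twist": 0, "claw": 1},
    {"translation": [-0.0167, 0.0332, 0], "twist": 0, "claw": 1},
    {"translation": [-0.0167, 0.0332, 0], "twist": 0, "claw": 1},
    {"translation": [-0.0167, 0.0332, 0], "twist": 0, "claw": 1},
    {"translation": [-0.0167, 0.0332, 0], "twist": 0, "claw": 1},
    {"translation": [-0.0167, 0.0332, 0], "twist": 0, "claw": 1},
    {"translation": [-0.0167, 0.0332, 0], "twist": 0, "claw": 1},
    {"translation": [-0.0167, 0.0332, 0], "twist": 0, "claw": 1},
    {"translation": [-0.0167, 0.0332, 0], "twist": 0, "claw": 1},
    {"translation": [-0.0167, 0.0332, 0], "twist": 0, "claw": 1},
    {"translation": [0, 0, 0], "twist": 0, "claw": 1},
    {"translation": [0, 0, 0], "twist": 0, "claw": 1}
  ]
}}

```text
t: 19.47
tool_pos: [0.6317, -0.1837, 0.2187]
orientation: [3.141, 0.001, 0.742]
contact_force: [0.0, 0.3, -0.9]
finger_gap: -0.0001
```

```bash
python3 - <<'E'
from h import *
st=r.read_state();f=r.grab_frame("wrist");T=c2w(f,st)
u,v=proj(f,T,np.array([.683,-.138,.036])).astype(int)
a=cv2.resize(f["image"][v-35:v+35,u-40:u+40,::-1],(400,350),interpolation=cv2.INTER_CUBIC)
g=r.grab_frame("top");b=cv2.resize(g["image"][130:235,150:270,::-1],(400,350),interpolation=cv2.INTER_CUBIC)
cv2.imwrite("pics/w6.png",np.hstack([a,b]));print(st["tool_pos"])
E
```

```text
[ 0.63169827 -0.18370809  0.2187457 ]
```

View pics/w6.png

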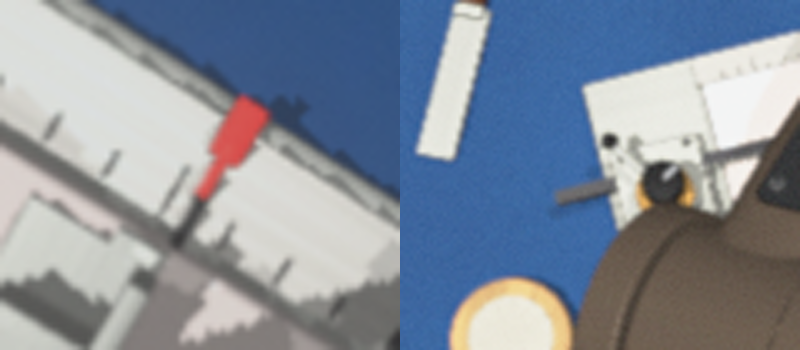

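The pointer (178,242)–(203,205) still runs straight on from the tongue (205,190), so it stands on the clip. The lever has swung clockwise, with its ball at (610,141), and the arm is clear. I'll hand in.

```bash
python3 -c "
from bench import r
print(r.finish_job())"
```

```text
the job is handed in; nothing more can be done
None
```

The fence is set at the red clip and the lock ring is tightened to the target push. I handed the job in at about 19.6 s of the 51 s; no verdict was reported.

- **Knob:** The pointer was about 28.3 mm from the clip, so I turned the knob 65° clockwise. Close wrist pictures before and after tightening show the pointer in line with the clip's tongue, within about 0.5 mm.
- **Lock ring:** I pushed the lever's ball clockwise with the closed fingers, following its arc. The push rose from about 6 N slack to a mean of 13.6 N over 16 readings; single readings ran from 13.0 to 14.7 N. With the lever released, the force read 0.0 N, so there was no offset.
- **Disagreements:** Just before that average, two single readings at the same pose gave 12.4 N and 14.7 N, so I relied on the mean. My pictures put the ball 62 to 64.5 mm from the axis instead of the stated 66 mm, which made no practical difference.
- **Other objects:** The arm was clear and touching nothing at the end. The cheeses and the knife were never touched, though I did not measure their positions again.

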